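Wedge the rocking marking-out stand

ROBOT

A 7-joint arm with a two-finger parallel gripper is mounted at the origin on the work surface. World frame = base frame: x ahead of the robot, y to its left, z up, the work surface at z = 0. Lengths are in m, angles in rad, forces in N, time in s.
With the tool pointing down it reaches from about 0.425 to 0.975 m from the base axis. Payload 16.7 kg.
Tool frame: the origin (TCP) lies midway between the tips of the shut fingers; the grasp point (between the pads) lies 19 mm behind it (env.grip_depth is the distance from the TCP to the grasp point, in m); z points along the fingers, x is the direction in which the jaws open and shut, and the axes are right-handed (so a half turn about z gives the same grasp; the last joint's range is limited). The gripper opens to 85 mm and grips with 20 to 120 N. Pads are 22 mm wide; open, the fingers measure 114 mm over their backs; the gripper's body (76 mm by 85 mm) begins 54 mm behind the grasp point. The pads swing forward as they close: fully open they stand 13 mm farther back than shut.
Start: joints at [1.067, 0.426, 0.074, 1.606, -0.034, 1.111, -0.067], TCP at [0.234, -0.633, 0.231] pointing down, gripper open.
Joint ranges: [-2.85, 2.85], [-0.5, 2.14], [-1.23, 1.37], [0.21, 2.46], [-1.02, 4.16], [0.16, 2.05], [-2.73, 2.73]. Speed limits (rad/s): [1.89, 1.89, 2.39, 2.39, 3.01, 3.01, 3.01].

INTERFACE

Orientations are given as a unit quaternion [w, x, y, z].
In Python, from plant import env, imaging gives the robot as it stands.
- The arm moves only by the tool step_arm, never from a script. Its argument "steps" is a list that holds one entry, the list of rows, each a list of 7 numbers: the turn, a rotation vector about the tool's x, y, z in rad, then the shift along the tool's x, y, z in m, then the finger opening in m, from 0 to 0.0854. In form: [[[ax, ay, az, tx, ty, tz, gripper], ...]]. A call has 1 to 8 rows; each row shifts and turns the commanded pose from where the row before left it, along the tool's axes as they then stand; what a row does not reach is not made up. A row lasts 1/12 s, in which the tool goes at most 41.7 mm and 7.16 degrees, less where a joint would pass 70% of its speed; a pose out of reach is approached as far as the arm can. A call is refused whole if a number of a shift passes 0.0417 or a number of a turn 0.125, either way. A call with a gripper value outside its range is refused whole. The fingers move at their own pace and stop on an object; "squeeze" is the grip in N (left out, the last holds). Time passes only in rows, so rows that do not move let the fingers close. It gives the time, the measured TCP pose, the force and the opening at its end, in the units of the state.
- env.get_obs(): the state, without advancing time (a new reading comes with each control period).
- imaging.grab_frame(name): name is "scene" or "top" or "wrist"; returns a dict with "pixels" (400x640x3 uint8, blue, green, red), "fov_y" (degrees; the focal length in pixels is half the picture's height over the tangent of half this angle, whatever the lens; pixels are square), "cx", "cy" (the principal point, pixels), "origin" and "orientation" of the camera in the world. Camera axes: x right, y up, looking along -z (the intrinsics and any distortion apply to the point x, -y, -z); pixel columns grow to the right and rows downward; lengths in m; the calibration is good to about 2 mm. A picture is of the moment at which its call begins. There is no depth.
- env.close_job(): hands the job in, once; it reports no verdict.
The state is a dict: "time_s": time; "q": joint angles; "dq": joint speeds; "effort": joint torques, N m; "eef_pos": TCP position; "tcp_rot": TCP orientation; "contact_force": force on the tool from outside, world axes, zero at the start; "moment": the same for the moment, N m; "grip_width": finger opening in m.
Only numpy, scipy, OpenCV 4.12 (cv2) and the standard library are available. Lean on these libraries where they do the work, as an engineer would, in place of code of your own. Each camera call takes 0.05 s, during which the arm holds its last target. There are 200 camera calls.

TASK

The stone marking-out stand rocks on the bench because its orange foot, under the corner with the orange dot, is too short. With your fingertips push the orange wedge along the bench, thin end first, under that foot until it jams snugly, the stand sits level and the opposite foot is down on the bench, then take your hand away. Do not lift the wedge or the stand, do not shove the stand along the bench, and leave everything else where it is.

Things in the scene. Friction and masses are not known exactly. Their poses are not given: they have to be found in the camera images.
- stand: marking-out stand, about 2.5 kg: dark stone plate 170 mm square, 24 mm thick, with a fixed height gauge (top 204 mm up), loose on four ball feet, one near each corner, 92 mm from the middle. It leans 4 degrees onto its short orange foot. Origin: middle, level with the black feet's soles; plate underside 34 mm, top 58 mm above it. z up (vertical when level); x from short to opposite foot
- short_foot (a point): lowest point of the short orange ball foot (36 mm across; the three black ones are the same size but reach 7 mm lower); on the bench at the start, 7 mm above it when the stand is level. It lies 38 mm inside the plate's corner
- far_foot (a point): lowest point of the black foot opposite the short one; about 7 mm in the air at the start, on the bench when the stand is level
- corner (a point): orange dot, 18 mm across, on top of the plate near the corner, straight above the short foot
- wedge: orange wedge, 110 mm long, 45 mm wide, 20 mm high at the thick and 1.5 mm at the thin end, flat below, 60 g, loose on the bench with its thin end roughly towards the short foot. Origin: centre of its underside, x towards the thin end, z up. It is 7 mm thick 33 mm from the thin end. Pushing takes up to 4 N along the bench and while it lifts the foot, then 10 to 25 N once it jams, the stand level; friction then keeps it
- wedge_heel (a point): centre of the upright face of the wedge's thick end (45 mm wide, 20 mm high), 10 mm up: the face to push
- wedge_tip (a point): middle of the wedge's thin end, at bench level
- square: a small try square, dark wood stock 100 mm long and a 150 mm steel blade, lying flat; a bystander. Origin at the middle of its underside
- tape: a yellow tape measure case, 65 x 35 x 60 mm; a bystander. Origin at the middle of its underside
- offcut: a dark wood offcut, 110 x 45 x 35 mm; a bystander. Origin at the middle of its underside
- glue: a yellow bottle with red cap, 60 mm across, 150 mm tall; a bystander. Origin at the middle of its underside
- chisel: a wood-handled driver lying down, about 200 mm long; a bystander. Origin at the middle of its underside
- pot: a blue pot, 76 mm across, 90 mm tall; a bystander. Origin at the middle of its underside
- plane: a small hand plane, 150 x 45 x 72 mm; a bystander. Origin at the middle of its underside
There are look-alikes about, which are no part of the job. Several things have the shape of the wedge; the one meant has the colours described above. Of the things that look like the stand, the larger one is meant.

How it is judged:
On the way, in this order (a step that is already met when the one before it is completed fails the run):
1. the wedge's thin end has been pushed up to the short foot (horizontal distance between wedge_tip and short_foot below 0.03 m and height (world z) of wedge below 0.012 m).
2. the stand has been wedged level: the opposite foot is down on the bench and the wedge carries the short foot (height (world z) of far_foot below 0.0015 m and contact force between wedge and stand above 0.5 N), for 0.2 s.
At the end, for the whole second after the job is handed in: The stand is level within 0.02 rad, its opposite foot within 1.5 mm of the bench; the short foot bears (over 0.5 N) on the wedge, which lies flat; stand shifted under 15 mm, bystanders under 20 mm; all at rest (all of step 2 and angle between stand's own z axis and vertical below 0.02 rad and y of short_foot in the frame of wedge between -0.018 and 0.018 m and x of short_foot in the frame of wedge between -0.045 and 0.05 m and angle between wedge's own z axis and vertical below 0.05 rad and height (world z) of wedge below 0.004 m and distance of stand from where it was at the start of the episode below 0.015 m and linear speed of each of stand, wedge below 0.01 m/s and angular speed of stand below 0.05 rad/s and distance of each of square, tape, offcut, glue, chisel, pot, plane from where it was at the start of the episode below 0.02 m); the robot touches nothing.
It fails at once if the wedge is lifted off the bench or tipped up (height (world z) of wedge above 0.012 m or angle between wedge's own z axis and vertical above 0.2 rad).
It fails at once if the stand is lifted or tipped over (height (world z) of stand above 0.015 m or angle between stand's own z axis and vertical above 0.16 rad).
It fails at once if the stand is shoved more than 15 mm along the bench (distance of stand from where it was at the start of the episode above 0.015 m).
It fails at once if another thing is moved more than 20 mm (distance of any of square, tape, offcut, glue, chisel, pot, plane from where it was at the start of the episode above 0.02 m).
It also fails if it takes over 45 s, if anything falls off the work surface, if the arm or the gripper's body presses on something with over 40 N, if the wrist force passes 120 N, or if a joint passes its speed limit or range.

## Working session

There is one attempt and no reset: what is moved stays moved. The work goes in short steps, Python scripts to look and compute and a tool call to move; the robot and the scene stay as the last step left them, time stands still between calls to the robot, and variables do not carry over. Pictures are saved under pics/ and viewed, about 8 in all and at most 12, crops included, and the job is handed in when it is done.

Besides the shell and the picture viewer there is one more tool, called after "Emit:" as name(argument=value, ...), one argument or row to a line, values as JSON. step_arm: Moves the arm, as the interface text tells. Its arguments: {"type":"object","properties":{"steps":{"type":"array"},"squeeze":{"type":"number"}},"required":["steps"]}

```bash
ls; mkdir -p pics
cat > h.py <<'E'
import numpy as np,cv2
from scipy.spatial.transform import Rotation as R
from plant import env,imaging
def rot(q): return R.from_quat([q[1],q[2],q[3],q[0]]).as_matrix()
def grab(n,f=None):
    d=imaging.grab_frame(n)
    if f: cv2.imwrite('pics/'+f,d['pixels'])
    return d
def F(d): return d['pixels'].shape[0]/2/np.tan(np.radians(d['fov_y'])/2)
def ray(d,u,v):
    f=F(d); return rot(d['orientation'])@np.array([(u-d['cx'])/f,-(v-d['cy'])/f,-1.])
def onz(d,u,v,z=0):
    r=ray(d,u,v); o=np.array(d['origin']); return o+r*(z-o[2])/r[2]
def proj(d,p):
    c=rot(d['orientation']).T@(np.array(p)-d['origin']); f=F(d)
    return np.array([d['cx']-f*c[0]/c[2], d['cy']+f*c[1]/c[2]])
E
python3 - <<'E'
from h import *
for n in('top','scene'):
    d=grab(n,n+'0.png'); print(n,{k:v for k,v in d.items() if k!='pixels'})
print(env.get_obs())
E
```

```text
pics
top {'fov_y': 54.11084338087799, 'cx': 324.6893277966564, 'cy': 200.7900044116794, 'origin': array([ 0.4061665 , -0.00533163,  1.26308296]), 'orientation': array([-0.69975971, -0.04359372,  0.03594738,  0.71214024])}
scene {'fov_y': 46.67368105633554, 'cx': 319.0168324231757, 'cy': 200.58174047418984, 'origin': array([1.20728685, 0.29244529, 1.19295093]), 'orientation': array([0.51457517, 0.1470458 , 0.23083982, 0.81259024])}
{'time_s': 0.1, 'q': array([ 1.06644114,  0.42668921,  0.07384619,  1.60652632, -0.03411096,
        1.11082272, -0.06711272]), 'dq': array([ 0.00019875, -0.00086084,  0.00027   , -0.00150882, -0.00228832,
        0.00091481, -0.00137344]), 'effort': array([ 9.69849323e-03, -9.51533175e+01,  3.77250195e+00, -4.64397275e+01,
        1.97526708e-02,  6.44579617e-03, -1.87868511e-05]), 'eef_pos': array([ 0.23438663, -0.6326058 ,  0.23067461]), 'tcp_rot': array([-3.08696400e-04,  8.20796636e-01, -5.71220211e-01, -5.06626759e-04]), 'contact_force': array([-0.32360381,  0.31341436, -0.93197338]), 'moment': array([ 0.0148033 , -0.03079493,  0.02134325]), 'grip_width': 0.08567143572327135}
```

View pics/top0.png

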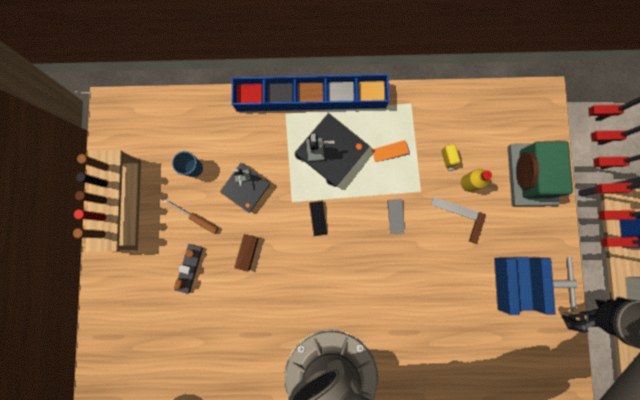

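View pics/scene0.png

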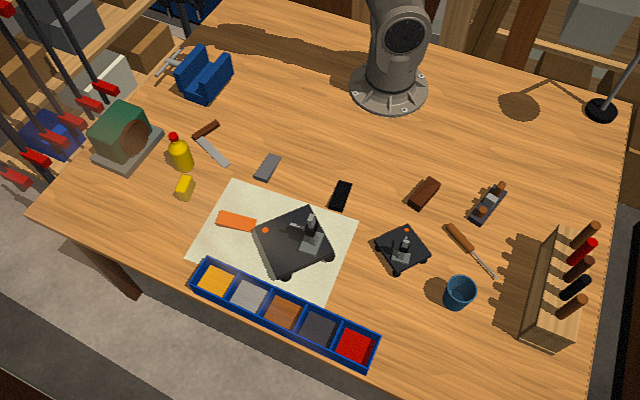

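The top view shows the stand at about (333,150) with its orange dot at (359,146). The orange wedge is at (391,151), with the tape and glue to its right at (452,156) and (477,180). Next I'll zoom in and measure.

Run:
```python
from h import *
a=grab('top');b=grab('scene')
def orange(d,x0,y0,x1,y1):
    h=cv2.cvtColor(d['pixels'],cv2.COLOR_BGR2HSV); m=cv2.inRange(h,(5,200,140),(16,255,255))
    k=np.zeros_like(m);k[y0:y1,x0:x1]=m[y0:y1,x0:x1]
    n,l,s,c=cv2.connectedComponentsWithStats(k)
    for i in range(1,n):
        if s[i,4]>8:
            q=cv2.findContours((l==i).astype(np.uint8),0,1)[0][0]
            print(s[i],c[i],'dot/ctr world z.059',onz(d,*c[i],.0525).round(4)); r=cv2.minAreaRect(q)
            for p in cv2.boxPoints(r): print('   ',p.round(1),onz(d,*p,0).round(4)[:2],onz(d,*p,.02).round(4)[:2])
orange(a,285,100,430,200);print();orange(b,190,180,350,290)
ca=cv2.resize(a['pixels'][105:205,285:425],None,fx=5,fy=5,interpolation=2)[:, :700]
cv2.imwrite('pics/c1.png',ca)
cb=cv2.resize(b['pixels'][190:290,200:350],None,fx=5,fy=5,interpolation=2)
cv2.imwrite('pics/c2.png',cb)
```

```text
[400 142   5   3   9] [402.22222222 143.44444444] dot/ctr world z.059 [ 0.7208 -0.2411  0.0525]
    [400. 144.] [ 0.7327 -0.244 ] [ 0.7275 -0.2402]
    [400. 142.] [ 0.7394 -0.2442] [ 0.7341 -0.2405]
    [404. 142.] [ 0.7392 -0.2574] [ 0.7339 -0.2534]
    [404. 144.] [ 0.7324 -0.2571] [ 0.7273 -0.2531]
[357 144   4   5  15] [358.46666667 146.13333333] dot/ctr world z.059 [ 0.7148 -0.103   0.0525]
    [357. 148.] [ 0.722  -0.1022] [ 0.717  -0.1007]
    [357. 144.] [ 0.7355 -0.1026] [ 0.7303 -0.101 ]
    [360. 144.] [ 0.7353 -0.1124] [ 0.7301 -0.1107]
    [360. 148.] [ 0.7218 -0.1121] [ 0.7168 -0.1104]

[216 210  40  22 368] [236.95108696 220.83967391] dot/ctr world z.059 [ 0.7276 -0.188   0.0525]
    [215.6 222.4] [ 0.737  -0.2641] [ 0.7449 -0.2548]
    [219.1 209.4] [ 0.6946 -0.2784] [ 0.7032 -0.2689]
    [255.7 219.2] [ 0.677  -0.1628] [ 0.6859 -0.1552]
    [252.3 232.2] [ 0.7192 -0.1506] [ 0.7274 -0.1432]
[263 227   5   6  25] [264.96 229.4 ] dot/ctr world z.059 [ 0.7179 -0.1036  0.0525]
    [263. 227.] [ 0.6908 -0.1308] [ 0.6995 -0.1237]
    [267. 227.] [ 0.6858 -0.1202] [ 0.6946 -0.1133]
    [267. 232.] [ 0.7003 -0.1123] [ 0.7088 -0.1055]
    [263. 232.] [ 0.7053 -0.1228] [ 0.7137 -0.1158]
```

View pics/c1.png

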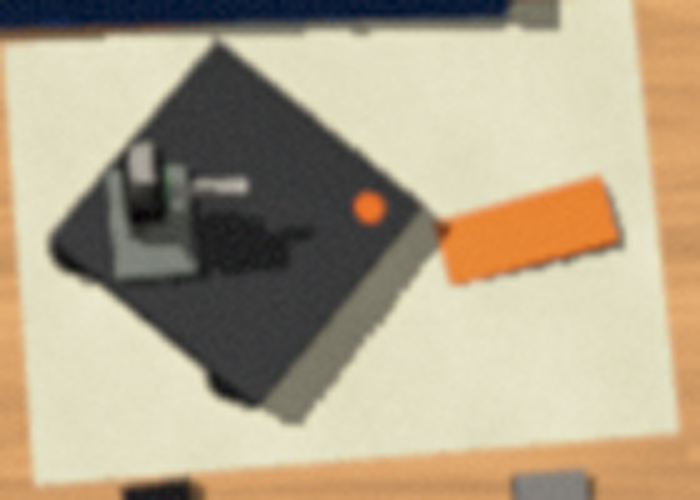

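View pics/c2.png

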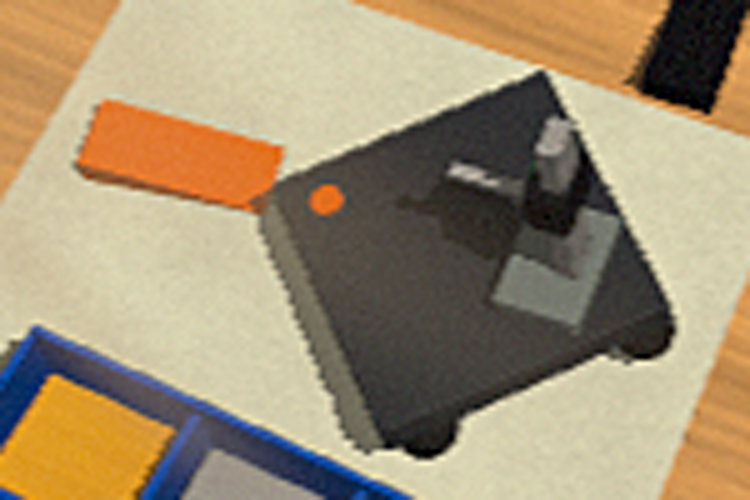

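The crops show the wedge's thin end just at the plate corner, with the wedge slightly yawed relative to the stand's diagonal. I'll fit both models to the corner pixels.

```bash
cat > fit.py <<'E'
from h import *
from scipy.optimize import least_squares
def Rz(a): return R.from_euler('z',a).as_matrix()
a=grab('top');b=grab('scene')
ta=lambda X,Y:np.array([(X+.5)/5-.5+285,(Y+.5)/5-.5+105]); tb=lambda X,Y:np.array([(X+.5)/5-.5+200,(Y+.5)/5-.5+190])
# wedge points: thick top +-y, thin top +-y ; which side: x towards +y world, so local +y = world -x
W={'HL':(-.055,.0225,.02),'HR':(-.055,-.0225,.02),'TL':(.055,.0225,.0015),'TR':(.055,-.0225,.0015)}
obs=[(a,'HR',ta(603,177)),(a,'HL',ta(620,242)),(a,'TL',ta(452,284)),(b,'HL',tb(105,100)),(b,'HR',tb(80,167)),(b,'TL',tb(282,147))]
def fw(p): return np.concatenate([proj(d,np.r_[p[:2],0]+Rz(p[2])@W[k])-o for d,k,o in obs])
w=least_squares(fw,[.72,-.2,1.6]); print('wedge',w.x.round(4),'deg',np.degrees(w.x[2]).round(1),'res',w.fun.round(1))
c=.085*2**.5
S={'N':(-c,0,.058),'P':(0,c,.058),'M':(0,-c,.058),'O':(c,0,.058),'D':(-.092,0,.058)}
so=[(a,'N',ta(422,207)),(a,'D',ta(370,207)),(a,'O',ta(52,238)),(a,'M',ta(218,42)),(a,'P',ta(262,408)),(b,'N',tb(272,185)),(b,'D',tb(327,199)),(b,'P',tb(545,70)),(b,'M',tb(382,445))]
foot=np.array([-.092,0,.007]); cen=np.array([-.092,0,.025])
def pt(p,k):
    M=Rz(p[2])@R.from_euler('y',-np.radians(4)).as_matrix() # tilt: -x end down
    return np.r_[p[:2],.018]+M@(np.array(k)-cen)
def fs(p): return np.concatenate([proj(d,pt(p,S[k]))-o for d,k,o in so])
s=least_squares(fs,[.71,-.1,1.6]); print('stand foot',s.x.round(4),'deg',np.degrees(s.x[2]).round(1),'res',s.fun.round(1),'farfoot z',pt(s.x,(.092,0,0))[2])
u=np.array([np.cos(w.x[2]),np.sin(w.x[2])]);n=np.array([-u[1],u[0]]);v=s.x[:2]-w.x[:2]
print('foot in wedge frame',(v@u).round(4),(v@n).round(4),'heel',w.x[:2]-.055*u,'tip',w.x[:2]+.055*u)
E
python3 fit.py
```

```text
wedge [ 0.7097 -0.208   1.7927] deg 102.7 res [-0.3 -1.  -0.1 -0.8 -0.1  0.  -0.3 -0.8 -0.4 -1.1  1.   0. ]
stand foot [ 0.7171 -0.1068  1.6646] deg 95.4 res [ 0.1 -1.4  1.7 -0.6 -1.6 -0.4 -0.9 -1.6 -1.1 -0.5  0.2 -0.5 -1.6 -0.6
  0.6 -1.   1.  -2.3] farfoot z 0.005896089912423444
foot in wedge frame 0.0971 -0.0295 heel [ 0.72183782 -0.26169458] tip [ 0.69762362 -0.15439279]
```

The fit puts the short foot 29 mm to the side of the wedge's axis. So I'll first straddle the wedge and slide it sideways, then push on the heel. First, turn the tool to the wedge's yaw (+82.4°).

Emit:
step_arm(
  steps=[
    [[0, 0, -0.12, 0, 0, 0, 0.06], [0, 0, -0.12, 0, 0, 0, 0.06], [0, 0, -0.12, 0, 0, 0, 0.06], [0, 0, -0.12, 0, 0, 0, 0.06], [0, 0, -0.12, 0, 0, 0, 0.06], [0, 0, -0.12, 0, 0, 0, 0.06]],
  ],
)

```text
time_s: 0.8
eef_pos: [0.2344, -0.6329, 0.2312]
tcp_rot: [-0.0, 0.97, -0.243, -0.0]
contact_force: [0.4, 0.1, 0.2]
grip_width: 0.06
```

Emit:
step_arm(
  steps=[
    [[0, 0, -0.12, 0, 0, 0, 0.06], [0, 0, -0.12, 0, 0, 0, 0.06], [0, 0, -0.12, 0, 0, 0, 0.06], [0, 0, -0.12, 0, 0, 0, 0.06], [0, 0, -0.12, 0, 0, 0, 0.06], [0, 0, -0.12, 0, 0, 0, 0.06]],
  ],
)

```text
time_s: 1.3
eef_pos: [0.2344, -0.6329, 0.2312]
tcp_rot: [-0.0, 0.993, 0.115, -0.0]
contact_force: [-0.5, 0.5, 0.2]
grip_width: 0.0601
```

Emit:
step_arm(
  steps=[
    [[0, 0, 0, 0.028, -0.0155, 0, 0.06], [0, 0, 0, 0.028, -0.0155, 0, 0.06], [0, 0, 0, 0.028, -0.0155, 0, 0.06], [0, 0, 0, 0.028, -0.0155, 0, 0.06], [0, 0, 0, 0.028, -0.0155, 0, 0.06], [0, 0, 0, 0.028, -0.0155, 0, 0.06], [0, 0, 0, 0.028, -0.0155, 0, 0.06], [0, 0, 0, 0.028, -0.0155, 0, 0.06]],
  ],
)

```text
time_s: 1.97
eef_pos: [0.4263, -0.4611, 0.2314]
tcp_rot: [0.0, 0.994, 0.112, 0.0]
contact_force: [0.1, -1.2, -0.1]
grip_width: 0.0598
```

Emit:
step_arm(
  steps=[
    [[0, 0, 0, 0.028, -0.0155, 0, 0.06], [0, 0, 0, 0.028, -0.0155, 0, 0.06], [0, 0, 0, 0.028, -0.0155, 0, 0.06], [0, 0, 0, 0.028, -0.0155, 0, 0.06], [0, 0, 0, 0.028, -0.0155, 0, 0.06], [0, 0, 0, 0.028, -0.0155, 0, 0.06], [0, 0, 0, 0, 0, 0, 0.06]],
  ],
)

```text
time_s: 2.55
eef_pos: [0.5732, -0.328, 0.2313]
tcp_rot: [-0.001, 0.993, 0.115, 0.001]
contact_force: [-0.9, 1.5, -0.0]
grip_width: 0.0602
```

Emit:
step_arm(
  steps=[
    [[0, 0, 0, 0.0267, -0.0143, 0, 0.06], [0, 0, 0, 0.0267, -0.0143, 0, 0.06], [0, 0, 0, 0.0267, -0.0143, 0.02, 0.06], [0, 0, 0, 0.0267, -0.0143, 0.02, 0.06], [0, 0, 0, 0.0267, -0.0143, 0.02, 0.06], [0, 0, 0, 0.0267, -0.0143, 0.02, 0.06], [0, 0, 0, 0, 0, 0.01, 0.06], [0, 0, 0, 0, 0, 0, 0.06]],
  ],
)

```text
time_s: 3.22
eef_pos: [0.7052, -0.2126, 0.1378]
tcp_rot: [-0.001, 0.994, 0.113, -0.002]
contact_force: [-0.7, -0.4, -0.5]
grip_width: 0.0599
```

Run:
```python
from h import *
d=grab('wrist','w1.png'); print({k:v for k,v in d.items() if k!='pixels'})
```

```text
{'fov_y': 60.920893939164955, 'cx': 322.1263839977512, 'cy': 201.36372325790634, 'origin': array([ 0.68705547, -0.13460454,  0.28002489]), 'orientation': array([ 0.98087292, -0.1580817 , -0.01624177,  0.11240417])}
```

View pics/w1.png

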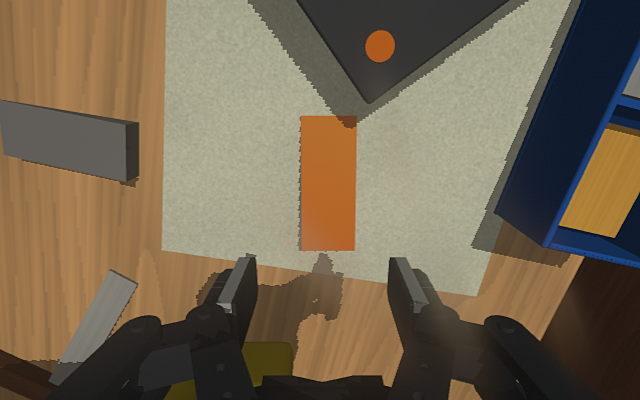

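The wrist view is clear. The wedge's thin end runs (301,116)–(357,116) and its heel (300,250)–(355,250); the dot is at (380,46) and the plate corner at (368,103). I'll refit from these.

```bash
cat > fw.py <<'E'
import sys
from h import *
from scipy.optimize import least_squares
def Rz(a): return R.from_euler('z',a).as_matrix()
W={'HL':(-.055,.0225,.02),'HR':(-.055,-.0225,.02),'TL':(.055,.0225,.0015),'TR':(.055,-.0225,.0015)}
def go(d,wo,dot,w0,yawS=1.6646):
    f=lambda p:np.concatenate([proj(d,np.r_[p[:2],0]+Rz(p[2])@W[k])-o for k,o in wo.items()])
    w=least_squares(f,w0).x
    D=onz(d,*dot,.0505); s=D[:2]+.0036*np.array([np.cos(yawS),np.sin(yawS)])
    u=np.array([np.cos(w[2]),np.sin(w[2])]);n=np.array([-u[1],u[0]])
    print('wedge',w.round(4),np.degrees(w[2]).round(1),'res',f(w).round(1),'foot',s.round(4),'foot in wedge',((s-w[:2])@u).round(4),((s-w[:2])@n).round(4))
    e=env.get_obs(); q=e['tcp_rot'];M=rot(q);t=np.r_[w[:2]-e['eef_pos'][:2],0]
    print('tcp->wedge in tool xy',(M.T@t).round(4),'yaw x',np.degrees(np.arctan2(M[1,0],M[0,0])).round(2),'tcp',e['eef_pos'].round(4))
E
python3 - <<'E'
from fw import *
d=grab('wrist')
go(d,{'TL':(301,116),'TR':(357,116),'HL':(300,250),'HR':(355,250)},(380,46),[.71,-.208,1.79])
print(onz(d,368,103,.0485))
E
```

```text
wedge [ 0.708  -0.2093  1.7895] 102.5 res [-0.2 -0.4  0.  -0.   1.2  0.1 -1.   0.4] foot [ 0.7154 -0.1005] foot in wedge 0.1046 -0.0308
tcp->wedge in tool xy [ 0.0042 -0.0057 -0.    ] yaw x 12.81 tcp [ 0.7052 -0.2158  0.1411]
[ 0.71774221 -0.13864501  0.0485    ]
```

Emit:
step_arm(
  steps=[
    [[0, 0, 0, 0.004, -0.005, 0.025, 0.06], [0, 0, 0, 0, 0, 0.03, 0.06], [0, 0, 0, 0, 0, 0.03, 0.06], [0, 0, 0, 0, 0, 0.02, 0.06], [0, 0, 0, 0, 0, 0.01, 0.06], [0, 0, 0, 0, 0, 0.01, 0.06], [0, 0, 0, 0, 0, 0, 0.06], [0, 0, 0, 0, 0, 0, 0.06]],
  ],
)

```text
time_s: 3.98
eef_pos: [0.7089, -0.2099, 0.0176]
tcp_rot: [0.0, 0.994, 0.111, 0.001]
contact_force: [-0.1, -0.5, 0.3]
grip_width: 0.0598
```

Run:
```python
from h import *
d=grab('wrist','w2.png'); e=env.get_obs(); print(e['eef_pos'],e['contact_force'],e['time_s'])
```

```text
[ 0.70921719 -0.20979508  0.0180015 ] [-0.38547272 -0.19945274  0.42605621] 4.0333
```

View pics/w2.png

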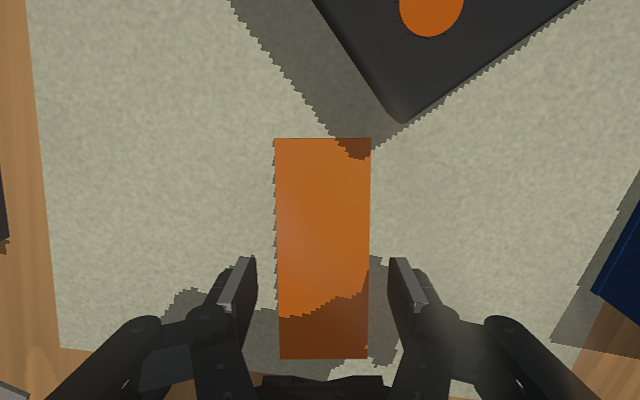

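The wedge sits centred between the fingers. Lowering the last bit.

Emit:
step_arm(
  steps=[
    [[0, 0, 0, 0, 0, 0.007, 0.06], [0, 0, 0, 0, 0, 0.004, 0.06], [0, 0, 0, 0, 0, 0.003, 0.06], [0, 0, 0, 0, 0, 0, 0.06], [0, 0, 0, 0, 0, 0, 0.06]],
  ],
)

```text
time_s: 4.45
eef_pos: [0.7083, -0.2092, 0.0021]
tcp_rot: [-0.0, 0.994, 0.112, -0.0]
contact_force: [0.6, -0.2, -0.2]
grip_width: 0.0601
```

Emit:
step_arm(
  steps=[
    [[0, 0, 0, 0, 0, 0.002, 0.06], [0, 0, 0, 0, 0, 0, 0.06], [0, 0, 0, 0, 0, 0, 0.06]],
  ],
)

```text
time_s: 4.7
eef_pos: [0.7084, -0.2093, 0.0003]
tcp_rot: [-0.0, 0.994, 0.112, 0.0]
contact_force: [-0.3, 0.5, -0.3]
grip_width: 0.0601
```

Emit:
step_arm(
  steps=[
    [[0, 0, 0, 0.005, 0, 0, 0.06], [0, 0, 0, 0.005, 0, 0, 0.06], [0, 0, 0, 0.005, 0, 0, 0.06], [0, 0, 0, 0.005, 0, 0, 0.06], [0, 0, 0, 0.005, 0, 0, 0.06], [0, 0, 0, 0.005, 0, 0, 0.06], [0, 0, 0, 0.004, 0, 0, 0.06], [0, 0, 0, 0, 0, 0, 0.06]],
  ],
)

```text
time_s: 5.37
eef_pos: [0.7425, -0.2011, 0.0003]
tcp_rot: [-0.0, 0.994, 0.112, 0.0]
contact_force: [0.4, 0.7, -0.4]
grip_width: 0.06
```

Run:
```python
from h import *
d=grab('wrist','w3.png'); e=env.get_obs(); print(e['eef_pos'],e['contact_force'],e['time_s'])
```

```text
[ 7.41964822e-01 -2.01351567e-01  2.03028821e-04] [-0.56406339 -0.03193005 -0.61721453] 5.4167
```

View pics/w3.png

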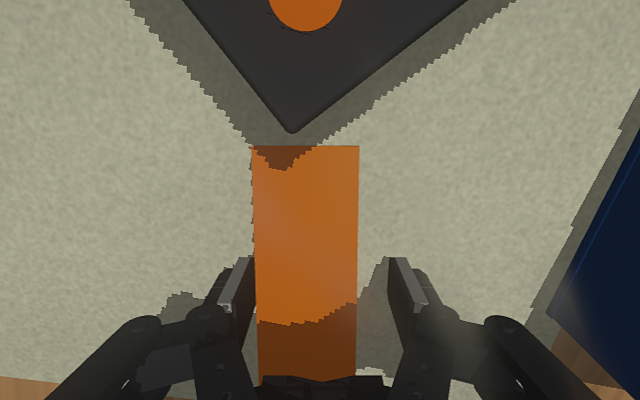

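Run:
```python
from fw import *
d=grab('wrist')
w=None
def f(p):
    P=lambda k:proj(d,np.r_[p[:2],0]+Rz(p[2])@np.array(W[k]))
    r=list(P('TL')-(252,146))+list(P('TR')-(359,146))
    for s,h,x,y in(('TL','HL',258,370),('TR','HR',356,370)):
        a,b=P(s),P(h); t=(y-a[1])/(b[1]-a[1]); r.append(a[0]+t*(b[0]-a[0])-x)
    return np.array(r)
s=least_squares(f,[.737,-.202,1.79]);w=s.x;print(w,np.degrees(w[2]),s.fun.round(1))
C=onz(d,292,133,.0485)[:2]; D=onz(d,306,-6,.0505)[:2]
us=np.array([np.cos(1.6646),np.sin(1.6646)]);u=np.array([np.cos(w[2]),np.sin(w[2])]);n=np.array([-u[1],u[0]])
for nm,ft in(('corner',C+.038*us+0.001*us),('dot',D+.0036*us),('old',np.array([.7154,-.1005])),('old2',np.array([.7171,-.1068]))):
    v=ft-w[:2];print(nm,ft,'in wedge',v@u,v@n)
```

```text
[ 0.73404891 -0.2004449   1.79491435] 102.84101702749263 [-0.9  0.   0.9  0.1  0.1 -0.1]
corner [ 0.71439973 -0.09740228] in wedge 0.10483254254988013 -0.003743095921682892
dot [ 0.71471108 -0.09981504] in wedge 0.1024109284643203 -0.00351043569385168
old [ 0.7154 -0.1005] in wedge 0.10158998576732493 -0.004029893579710135
old2 [ 0.7171 -0.1068] in wedge 0.09506972650002803 -0.004287224275952172
```

Now the foot is only about 4 mm off the axis. One more 3 mm nudge, then centre the fingers, slide back behind the heel and close them partly.

Emit:
step_arm(
  steps=[
    [[0, 0, 0, 0.0035, 0, 0, 0.06], [0, 0, 0, 0, 0, 0, 0.06], [0, 0, 0, -0.004, 0, 0, 0.06], [0, 0, 0, -0.003, 0, 0, 0.06], [0, 0, 0, 0, 0.01, -0.003, 0.06], [0, 0, 0, 0, 0.02, -0.003, 0.06], [0, 0, 0, 0, 0.02, 0, 0.06], [0, 0, 0, 0, 0.02, 0, 0.06]],
  ],
)

```text
time_s: 6.13
eef_pos: [0.754, -0.2727, 0.0071]
tcp_rot: [0.0, 0.994, 0.112, 0.0]
contact_force: [0.3, -0.6, -0.7]
grip_width: 0.0597
```

Emit:
step_arm(
  steps=[
    [[0, 0, 0, 0, 0.01, 0, 0.06], [0, 0, 0, 0, 0, 0, 0.06], [0, 0, 0, 0, 0, 0, 0.014], [0, 0, 0, 0, 0, 0, 0.014], [0, 0, 0, 0, 0, 0, 0.014], [0, 0, 0, 0, 0, 0, 0.014], [0, 0, 0, 0, 0, 0, 0.014], [0, 0, 0, 0, 0, 0, 0.014]],
  ],
)

```text
time_s: 6.8
eef_pos: [0.756, -0.28, 0.0064]
tcp_rot: [-0.0, 0.994, 0.112, 0.0]
contact_force: [0.4, 0.0, -0.1]
grip_width: 0.0138
```

Run:
```python
from h import *
d=grab('wrist','w4.png'); e=env.get_obs(); print(e['eef_pos'],e['contact_force'],e['time_s'],e['grip_width'])
```

```text
[ 0.75598204 -0.28011589  0.00641566] [-0.48843221 -0.21472102 -0.30436681] 6.85 0.01369442167501147
```

View pics/w4.png

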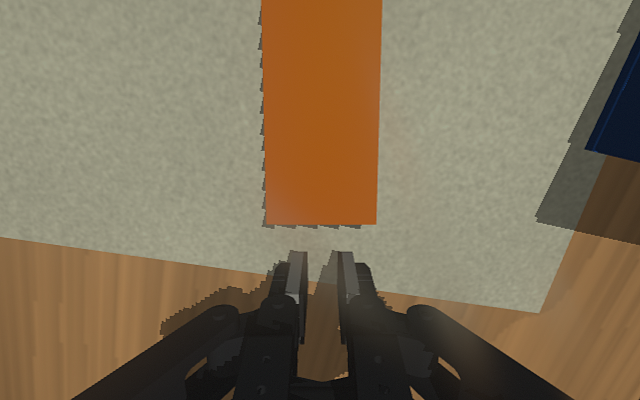

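Fingers are centred behind the heel (266–377, row 223) with a gap of about 16 mm. Pushing along tool −y.

Emit:
step_arm(
  steps=[
    [[0, 0, 0, 0, -0.006, 0, 0.014], [0, 0, 0, 0, -0.006, 0, 0.014], [0, 0, 0, 0, -0.005, 0, 0.014], [0, 0, 0, 0, -0.005, 0, 0.014], [0, 0, 0, 0, -0.005, 0, 0.014], [0, 0, 0, 0, -0.005, 0, 0.014], [0, 0, 0, 0, -0.005, 0, 0.014], [0, 0, 0, 0, -0.005, 0, 0.014]],
  ],
)

```text
time_s: 7.52
eef_pos: [0.7465, -0.2391, 0.0063]
tcp_rot: [-0.0, 0.994, 0.112, 0.0]
contact_force: [0.2, 0.0, 0.5]
grip_width: 0.0142
```

Emit:
step_arm(
  steps=[
    [[0, 0, 0, 0, -0.004, 0, 0.014], [0, 0, 0, 0, -0.004, 0, 0.014], [0, 0, 0, 0, -0.003, 0, 0.014], [0, 0, 0, 0, -0.003, 0, 0.014], [0, 0, 0, 0, 0, 0, 0.014]],
  ],
)

```text
time_s: 7.93
eef_pos: [0.7435, -0.2251, 0.0064]
tcp_rot: [-0.0, 0.994, 0.112, 0.0]
contact_force: [-0.6, -0.2, 0.9]
grip_width: 0.014
```

Run:
```python
from h import *
d=grab('wrist','w5.png'); e=env.get_obs(); print(e['eef_pos'],e['contact_force'],e['time_s'],e['grip_width'])
```

```text
[ 0.74348486 -0.22559169  0.00635642] [ 0.05226609  0.3719762  -0.68939064] 7.9833 0.013937604403301994
```

View pics/w5.png

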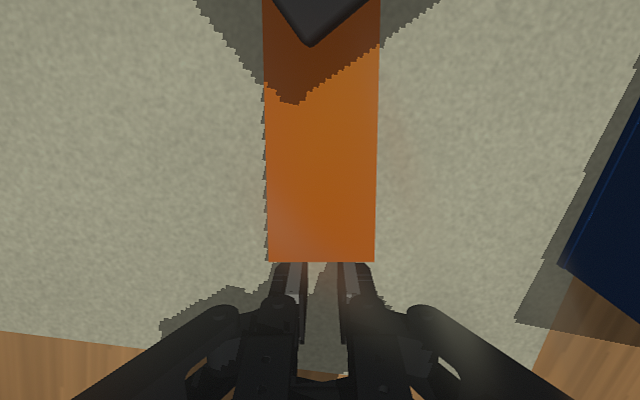

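Fingers are in contact and square on the heel, with the foot on the axis. About 40 mm remain, so I'll push gently and watch the force.

Emit:
step_arm(
  steps=[
    [[0, 0, 0, 0, -0.003, 0, 0.014], [0, 0, 0, 0, -0.003, 0, 0.014], [0, 0, 0, 0, -0.003, 0, 0.014], [0, 0, 0, 0, -0.003, 0, 0.014], [0, 0, 0, 0, -0.003, 0, 0.014], [0, 0, 0, 0, -0.003, 0, 0.014], [0, 0, 0, 0, -0.002, 0, 0.014]],
  ],
)

```text
time_s: 8.57
eef_pos: [0.739, -0.2059, 0.0063]
tcp_rot: [-0.0, 0.994, 0.112, -0.0]
contact_force: [1.0, -2.4, -0.7]
grip_width: 0.0142
```

Emit:
step_arm(
  steps=[
    [[0, 0, 0, 0, -0.002, 0, 0.014], [0, 0, 0, 0, -0.002, 0, 0.014], [0, 0, 0, 0, -0.002, 0, 0.014], [0, 0, 0, 0, -0.002, 0, 0.014], [0, 0, 0, 0, -0.002, 0, 0.014]],
  ],
)

```text
time_s: 8.98
eef_pos: [0.7368, -0.1965, 0.0063]
tcp_rot: [-0.0, 0.994, 0.112, 0.0]
contact_force: [0.5, -2.0, 0.2]
grip_width: 0.0142
```

Emit:
step_arm(
  steps=[
    [[0, 0, 0, 0, -0.001, 0, 0.014], [0, 0, 0, 0, -0.001, 0, 0.014], [0, 0, 0, 0, -0.001, 0, 0.014]],
  ],
)

```text
time_s: 9.23
eef_pos: [0.7362, -0.1937, 0.0063]
tcp_rot: [-0.0, 0.994, 0.112, 0.0]
contact_force: [0.8, -1.6, 0.1]
grip_width: 0.014
```

Emit:
step_arm(
  steps=[
    [[0, 0, 0, 0, -0.001, 0, 0.014], [0, 0, 0, 0, -0.001, 0, 0.014], [0, 0, 0, 0, -0.001, 0, 0.014]],
  ],
)

```text
time_s: 9.48
eef_pos: [0.7355, -0.1908, 0.0063]
tcp_rot: [-0.0, 0.994, 0.112, -0.0]
contact_force: [0.8, -1.1, 0.2]
grip_width: 0.0139
```

Emit:
step_arm(
  steps=[
    [[0, 0, 0, 0, -0.001, 0, 0.014], [0, 0, 0, 0, -0.001, 0, 0.014]],
  ],
)

```text
time_s: 9.65
eef_pos: [0.735, -0.1888, 0.0063]
tcp_rot: [-0.0, 0.994, 0.112, 0.0]
contact_force: [0.4, -1.6, -0.8]
grip_width: 0.014
```

Emit:
step_arm(
  steps=[
    [[0, 0, 0, 0, -0.001, 0, 0.014], [0, 0, 0, 0, -0.001, 0, 0.014]],
  ],
)

```text
time_s: 9.82
eef_pos: [0.7346, -0.1868, 0.0063]
tcp_rot: [-0.0, 0.994, 0.112, 0.0]
contact_force: [0.3, -1.3, -0.5]
grip_width: 0.0142
```

Emit:
step_arm(
  steps=[
    [[0, 0, 0, 0, -0.001, 0, 0.014], [0, 0, 0, 0, -0.001, 0, 0.014]],
  ],
)

```text
time_s: 9.98
eef_pos: [0.7341, -0.1851, 0.0063]
tcp_rot: [0.0, 0.994, 0.112, 0.0]
contact_force: [0.7, -3.6, -1.5]
grip_width: 0.0139
```

Emit:
step_arm(
  steps=[
    [[0, 0, 0, 0, -0.001, 0, 0.014], [0, 0, 0, 0, -0.001, 0, 0.014]],
  ],
)

```text
time_s: 10.15
eef_pos: [0.7337, -0.1837, 0.0064]
tcp_rot: [0.0, 0.994, 0.112, 0.0]
contact_force: [1.7, -6.4, -1.1]
grip_width: 0.0141
```

Run:
```python
from h import *
a=grab('top');b=grab('scene'); e=env.get_obs(); print(e['eef_pos'],e['contact_force'],e['time_s'])
ca=cv2.resize(a['pixels'][105:205,285:425],None,fx=5,fy=5,interpolation=2); cb=cv2.resize(b['pixels'][190:290,200:350],None,fx=5,fy=5,interpolation=2)
cv2.imwrite('pics/c3.png',cb); cv2.imwrite('pics/c3t.png',ca)
for d,box in((a,(350,138,368,154)),(b,(255,220,275,240))):
    h=cv2.inRange(cv2.cvtColor(d['pixels'],cv2.COLOR_BGR2HSV),(5,200,140),(16,255,255)); x0,y0,x1,y1=box
    y,x=np.nonzero(h[y0:y1,x0:x1]); print(x.mean()+x0,y.mean()+y0,len(x))
```

```text
[ 0.73372229 -0.18353287  0.00638255] [ 1.15740519 -4.90998583 -1.57121045] 10.25
361.25 148.375 16
266.0 228.84 25
```

View pics/c3.png

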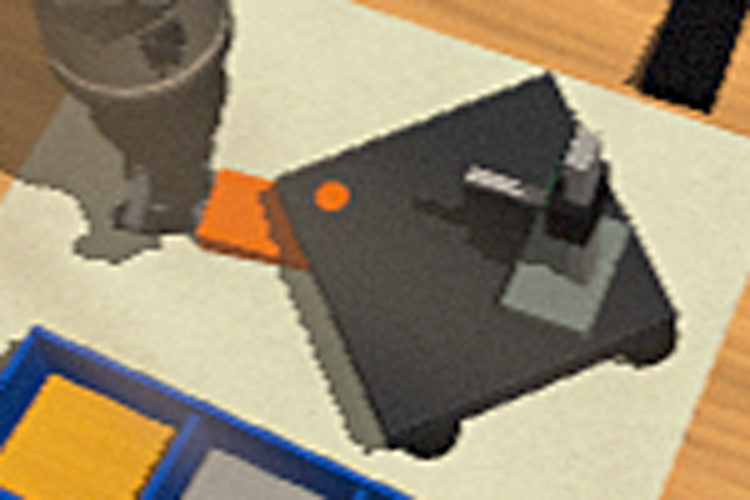

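The dot has risen and the height gauge has straightened, and the force is climbing, so the jam is starting. I'll push until it passes 10 N.

Emit:
step_arm(
  steps=[
    [[0, 0, 0, 0, -0.001, 0, 0.014], [0, 0, 0, 0, 0, 0, 0.014]],
  ],
)

```text
time_s: 10.42
eef_pos: [0.7335, -0.1829, 0.0064]
tcp_rot: [0.0, 0.994, 0.111, 0.0]
contact_force: [0.9, -5.7, -2.0]
grip_width: 0.0142
```

Emit:
step_arm(
  steps=[
    [[0, 0, 0, 0, -0.001, 0, 0.014], [0, 0, 0, 0, 0, 0, 0.014]],
  ],
)

```text
time_s: 10.58
eef_pos: [0.7332, -0.1822, 0.0063]
tcp_rot: [0.001, 0.994, 0.111, 0.0]
contact_force: [1.1, -7.1, -2.8]
grip_width: 0.014
```

Emit:
step_arm(
  steps=[
    [[0, 0, 0, 0, -0.001, 0, 0.014], [0, 0, 0, 0, -0.001, 0, 0.014]],
  ],
)

```text
time_s: 10.75
eef_pos: [0.7329, -0.1812, 0.0064]
tcp_rot: [0.001, 0.994, 0.111, 0.0]
contact_force: [2.4, -11.1, -2.8]
grip_width: 0.0138
```

Emit:
step_arm(
  steps=[
    [[0, 0, 0, 0, -0.001, 0, 0.014], [0, 0, 0, 0, 0, 0, 0.014]],
  ],
)

```text
time_s: 10.92
eef_pos: [0.7325, -0.18, 0.0064]
tcp_rot: [0.001, 0.994, 0.111, 0.0]
contact_force: [1.1, -9.6, -2.2]
grip_width: 0.0144
```

Force has reached about 10–11 N. I'll back the hand off and check.

Emit:
step_arm(
  steps=[
    [[0, 0, 0, 0, 0.003, 0, 0.014], [0, 0, 0, 0, 0.006, 0, 0.014], [0, 0, 0, 0, 0.015, 0, 0.014], [0, 0, 0, 0, 0.025, 0, 0.014], [0, 0, 0, 0, 0.025, -0.01, 0.014], [0, 0, 0, 0, 0.01, -0.02, 0.014], [0, 0, 0, 0, 0, -0.02, 0.014], [0, 0, 0, 0, 0, 0, 0.014]],
  ],
)

```text
time_s: 11.58
eef_pos: [0.7532, -0.263, 0.0606]
tcp_rot: [0.001, 0.994, 0.111, 0.002]
contact_force: [0.2, 0.2, 0.9]
grip_width: 0.0139
```

Run:
```python
from h import *
from scipy.optimize import least_squares
a=grab('top');b=grab('scene');w=grab('wrist','w6.png');e=env.get_obs();print(e['eef_pos'],e['contact_force'],e['time_s'])
big=np.zeros((600,700,3),np.uint8)
big[:300,:]=cv2.resize(a['pixels'][105:205,285:425],None,fx=3,fy=3,interpolation=2)[:,:420].repeat(1,1) if 0 else 0
ca=cv2.resize(a['pixels'][105:205,285:425],(420,300),interpolation=2); cb=cv2.resize(b['pixels'][190:290,200:350],(450,300),interpolation=2)
W=cv2.resize(w['pixels'],(480,300)); out=np.zeros((600,800,3),np.uint8)
out[:300,:350]=ca[:,70:];out[:300,350:800]=cb;out[300:,:480]=W
cv2.imwrite('pics/f1.png',out)
# dot: level prediction
for d,box in((a,(350,138,368,154)),(b,(255,215,275,240))):
    h=cv2.inRange(cv2.cvtColor(d['pixels'],cv2.COLOR_BGR2HSV),(5,180,120),(16,255,255)); x0,y0,x1,y1=box
    n,l,s,c=cv2.connectedComponentsWithStats(h[y0:y1,x0:x1])
    print([(c[i]+[x0,y0],s[i,4]) for i in range(1,n)])
```

```text
[ 0.75115381 -0.2604962   0.05611408] [-0.49247723  0.88705923 -0.38541625] 11.7333
[(array([366.5, 142.5]), np.int32(4)), (array([356.90909091, 145.90909091]), np.int32(22)), (array([365.75  , 151.4375]), np.int32(16))]
[(array([266.51724138, 228.75862069]), np.int32(29)), (array([255.5, 239. ]), np.int32(2))]
```

View pics/f1.png

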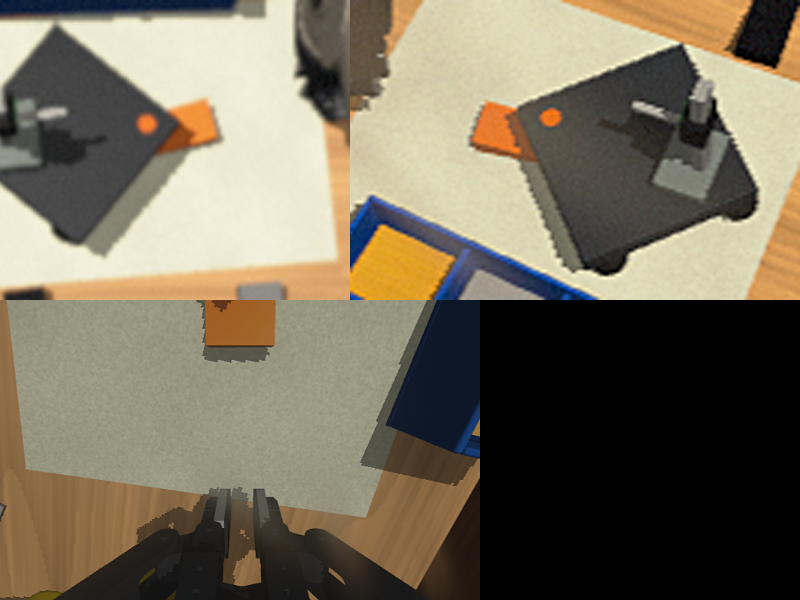

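The hand is clear and the wedge is under the plate up to about 40 mm from its heel. Next, a differential check of dot displacement from the before and after images: level means a rise of about 7 mm plus about 3.6 mm inward.

Run:
```python
from h import *
from scipy.optimize import least_squares
D={};
def cen(im,x0,y0,x1,y1,near):
    p=im[y0:y1,x0:x1].astype(float); o=np.clip(p[...,2]-p[...,0]-40,0,None)
    n,l,s,c=cv2.connectedComponentsWithStats((o>30).astype(np.uint8))
    i=1+np.argmin(np.linalg.norm(c[1:]+[x0,y0]-near,axis=1)); m=cv2.dilate((l==i).astype(np.uint8),np.ones((3,3)))*o
    y,x=np.mgrid[y0:y1,x0:x1]; return np.array([(x*m).sum(),(y*m).sum()])/m.sum()
P0=[];P1=[];ds=[]
for n,box,k0,k1 in(('top',(350,138,370,158),(358.5,146.1),(357,146)),('scene',(256,220,276,238),(265,229.4),(266.5,228.8))):
    d=grab(n);ds.append(d);P0.append(cen(cv2.imread(f'pics/{n}0.png'),*box,k0));P1.append(cen(d['pixels'],*box,k1))
print(P0,P1)
def tri(P): 
    s=least_squares(lambda p:np.concatenate([proj(d,p)-q for d,q in zip(ds,P)]),[.71,-.1,.05]);return s.x,s.fun
a,ra=tri(P0);b,rb=tri(P1);print(a,ra,b,rb,'delta mm',(b-a)*1e3)
# gauge top-ish and wide diff of bystanders
for n,d in zip(('top','scene'),ds):
    o=cv2.imread(f'pics/{n}0.png');df=cv2.absdiff(o,d['pixels']).max(2)
    cc=cv2.connectedComponentsWithStats((cv2.medianBlur(df,3)>40).astype(np.uint8))[2]; print(n,[r.tolist() for r in cc[1:] if r[4]>15])
```

```text
[array([358.39752887, 146.05425732]), array([264.85996098, 229.48536744])] [array([356.85988673, 145.78182714]), array([266.52664139, 228.67291958])]
[ 0.7164456  -0.1040825   0.04890717] [ 0.32501773 -0.13881309  0.30936883  0.04659226] [ 0.7154641  -0.09858412  0.056432  ] [ 0.30159099 -0.12856875  0.28717583  0.04278273] delta mm [-0.98149744  5.49837997  7.52483349]
top [[353, 67, 287, 333, 40012], [305, 112, 105, 51, 1003], [321, 140, 7, 5, 22], [353, 143, 4, 7, 20], [305, 144, 26, 41, 115], [599, 352, 41, 48, 835], [340, 361, 28, 39, 513], [327, 372, 9, 8, 57], [304, 377, 23, 23, 283], [288, 382, 18, 18, 192]]
scene [[136, 0, 197, 232, 17921], [351, 0, 21, 50, 483], [366, 0, 9, 10, 44], [418, 0, 19, 42, 342], [166, 2, 6, 13, 42], [387, 12, 29, 42, 489], [385, 42, 6, 8, 21], [425, 43, 5, 11, 18], [341, 48, 14, 3, 37], [362, 52, 7, 5, 21], [410, 52, 7, 6, 25], [392, 56, 5, 6, 21], [335, 85, 13, 7, 46], [307, 205, 29, 51, 356], [215, 210, 46, 35, 725], [297, 224, 13, 7, 36], [299, 241, 6, 9, 18], [257, 248, 10, 21, 43], [327, 256, 9, 8, 23], [307, 260, 17, 8, 32], [288, 272, 7, 9, 20]]
```

The dot rose 7.5 mm and moved about 5.5 mm inward, of which 3.6 mm comes from the levelling, so the stand slid only about 2 mm. That matches the force rise at the jam, so I'll hand in.

```bash
python3 -c "
from h import *
print(env.close_job())"
```

```text
the job is handed in; nothing more can be done
None
```

I pushed the orange wedge under the short foot until it jammed, backed the hand clear, and handed the job in at about 12 s; no verdict was reported.

- **Moves:** The wedge's axis first missed the foot by about 30 mm. I slid it sideways with the open fingers, then pushed the heel with the fingers nearly shut. The push took about 1–2 N until the foot lifted, then rose to 10–11 N over the last 7 mm.
- **Level:** The before and after pictures show the orange dot 7.5 mm higher, where about 7 mm means level.
- **Shift:** The dot also moved about 5.5 mm inward; about 3.6 mm of that is the levelling, so the stand slid only about 2 mm (limit 15 mm).
- **After withdrawal:** With the hand clear, the measured force on the tool was about zero.

**Not confirmed:**
- **Far foot:** I did not see the far foot touch the bench; I inferred it from the dot's rise and the jam force.
- **Jam force:** The final push was at the low end of the 10–25 N range.
- **Foot position:** The estimates of where the foot stood differed by up to 6 mm between cameras, so I stopped on force rather than position.
- **Bystanders:** In the scene picture no bystander showed any change. In the top picture the arm and its shadow covered the side with the tape, glue and square.

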